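# Tip the widest forming ring onto its flat rim

## Robot

A 6-joint arm with a two-finger parallel gripper is mounted at the origin on a cart in front of the work surface, level with it; the furniture and walls round the work are solid. World frame = base frame: x ahead of the robot, y to its left, z up, the work surface at z = 0. Lengths are in m, angles in rad, forces in N, time in s.
With the tool pointing down it reaches from about 0.225 to 0.875 m from the base axis. Payload 3.4 kg.
Tool frame: the origin (TCP) lies at the very end of the fingers, on their centre line; the grasp point (between the pads) lies behind it (manip.tcp_to_grasp is the z of the grasp point in the tool frame, in m); z points along the fingers, y is the direction in which the jaws open and shut (so a half turn about z gives the same grasp; the last joint's range is limited). The gripper opens to 85 mm and grips with 20 to 120 N. Pads are 22 mm wide; open, the fingers measure 114 mm over their backs; the gripper's body (76 mm by 85 mm) begins 54 mm behind the grasp point. The pads swing forward as they close: fully open they stand 13 mm farther back than shut.
Start: joints at [-1.257, 0.276, 1.505, -0, 1.361, -0.121], TCP at [0.242, -0.522, 0.231] pointing down, gripper open.
Joint ranges: [-2.89, 2.89], [-0.75, 2.08], [0.22, 2.7], [-1.18, 4.32], [0.11, 2.71], [-2.7, 2.7]. Speed limits (rad/s): [2.57, 2.57, 3.14, 3.14, 3.14, 3.14].

## Interface

Orientations are given as a unit quaternion [w, x, y, z].
In Python, from rig import manip, eyes gives the robot as it stands.
- The arm moves only by the tool servo_tool, never from a script. Its argument "increments" is a list of rows, each an object with "slide": the shift along the tool's x, y, z in m, a list of three; "spin": the turn about the tool's z in degrees. A call has 1 to 8 rows; each row shifts and turns the commanded pose from where the row before left it, along the tool's axes as they then stand; what a row does not reach is not made up. A row lasts 1/10 s, in which the tool goes at most 50 mm and 8.59 degrees, less where a joint would pass 70% of its speed; a pose out of reach is approached as far as the arm can. A call is refused whole if a number of a shift passes 0.05 or a number of a turn 8.59, either way. A call with a gripper value outside its range is refused whole. "hand" is the opening, from 0 (shut) to 1 (fully open), set as the call begins (left out, the last holds). The fingers move at their own pace and stop on an object; "newtons" is the grip in N (left out, the last holds). Time passes only in rows, so rows that do not move let the fingers close. It gives the time, the measured TCP pose, the force and the opening at its end, in the units of the state.
- manip.get_state(): the state, without advancing time (a new reading comes with each control period).
- eyes.get_image(name): name is "side" or "top"; returns the picture (420x560x3 uint8, blue, green, red); there is no depth.
- eyes.calibration(name): a dict with "fx", "fy", "cx", "cy" (pixels), "rvec" (rotation vector, rad) and "tvec" (3), from world to camera coordinates, as OpenCV has them. Camera axes: x right, y down, z forward; pixel columns grow to the right and rows downward; lengths in m; the calibration is good to about 2 mm. A picture is of the moment at which its call begins. calibration takes no time and is no camera call.
- manip.sign_off(): hands the job in, once; it reports no verdict.
The state is a dict: "clock": time; "qpos": joint angles; "qd": joint speeds; "effort": joint torques, N m; "position": TCP position; "ee_rot": TCP orientation; "contact_force": force on the tool from outside, world axes, zero at the start; "moment": the same for the moment, N m; "width": finger opening in m.
Only numpy, scipy, OpenCV 4.12 (cv2) and the standard library are available. Lean on these libraries where they do the work, as an engineer would, in place of code of your own. Each camera call takes 0.05 s, during which the arm holds its last target.

## Task

Three steel forming rings have been left lying on their curved sides on the wooden board. The widest one is needed for plating: with a light push, tip it over so that it sits flat on the board on one of its open ends (either end may be down), close to where it lay, without lifting it off the board. Leave the two smaller rings lying as they are.

Things in the scene. Friction and masses are not known exactly. Their poses are not given: they have to be found in the camera images.
- ring_large: The widest forming ring, the one to tip. Thin steel ring, 64 mm outside diameter, 36 mm long along its axis, open at both ends, lying on its curved side. Origin: centre of its plain end, on the axis (about 31 mm above the board); body z runs along the axis to the other, slightly rolled end. At the start the axis is about level, within 45 degrees of world +x. About 60 g. Pushed along the axis near its top, it falls over by itself once the top has moved about 40 mm.
- ring_medium: The middle forming ring, to be left alone. Thin steel ring, 51 mm outside diameter, 36 mm long along its axis, open at both ends, lying on its curved side. Origin: centre of its plain end, on the axis (about 25 mm above the board); body z runs along the axis to the other, slightly rolled end. At the start the axis is about level, within 45 degrees of world +x.
- ring_small: The smallest forming ring, to be left alone. Thin steel ring, 41 mm outside diameter, 36 mm long along its axis, open at both ends, lying on its curved side. Origin: centre of its plain end, on the axis (about 20 mm above the board); body z runs along the axis to the other, slightly rolled end. At the start the axis is about level, within 45 degrees of world +x.
- board: Fixed wooden board on the worktop, 310 mm (its x) by 420 mm (its y) and 20 mm thick; origin at the centre of its underside, on the worktop, so its top is 20 mm above the origin. The three rings lie on it in a row along its y, about 140 mm apart, in any order.
There are look-alikes about, which are no part of the job. What is shaped like the ring_large but blue is not meant.

How it is judged:
By the outcome, as a careful person would: the job done as asked, in the order asked, and still so for the second after the job is handed in, with the robot touching nothing.
It also fails if it takes over 32 s, if anything falls off the work surface, if the arm or the gripper's body presses on something with over 40 N, if the wrist force passes 120 N, or if a joint passes its speed limit or range.

## Working session

There is one attempt and no reset: what is moved stays moved. The work goes in short steps, Python scripts to look and compute and a tool call to move; the robot and the scene stay as the last step left them, time stands still between calls to the robot, and variables do not carry over. Pictures are saved under pics/ and viewed, and the job is handed in when it is done.

Besides the shell and the picture viewer there is one more tool, called after "Request:" by a JSON object that holds its "api" and its "payload". servo_tool: Moves the arm, as the interface text tells. Its arguments: {"type":"object","properties":{"increments":{"type":"array","items":{"type":"object","properties":{"slide":{"type":"array","items":{"type":"number"}},"spin":{"type":"number"}}}},"hand":{"type":"number"},"newtons":{"type":"number"}},"required":["increments"]}

```bash
mkdir -p pics; ls; python3 - <<'E'
from rig import manip, eyes
import cv2
s=manip.get_state();print(s, manip.tcp_to_grasp)
for n in("side","top"):
    cv2.imwrite(f"pics/{n}0.png",eyes.get_image(n));print(n,eyes.calibration(n))
E
```

```text
pics
{'clock': 0.0, 'qpos': array([-1.25698951e+00,  2.76570135e-01,  1.50613682e+00,  1.37986807e-05,
        1.36068499e+00, -1.20952842e-01]), 'qd': array([ 0.00242712, -0.00142149,  0.00081306, -0.00127031, -0.00016299,
       -0.00129522]), 'effort': array([-1.62741389e-04, -4.16772079e+01, -2.45806646e+01,  2.68786346e-05,
        1.11362411e-02, -1.69828337e-05]), 'position': array([ 0.24204601, -0.52099242,  0.23045241]), 'ee_rot': array([-8.96117528e-04,  9.76465815e-01,  2.15670359e-01, -7.99009324e-05]), 'contact_force': array([-0.88066014, -0.52209831, -0.07772194]), 'moment': array([ 0.00733338, -0.01964978,  0.03448073]), 'width': 0.0853890414346347} -0.0187
side {'fx': 417.11371145420685, 'fy': 417.11371145420685, 'cx': 273.35281773519927, 'cy': 207.47145311584194, 'rvec': array([ 1.99953506, -0.61154029,  0.36152753]), 'tvec': array([-0.59454157,  0.08295896,  1.1022016 ])}
top {'fx': 397.54124741978154, 'fy': 397.54124741978154, 'cx': 277.17012696589455, 'cy': 208.40896309317444, 'rvec': array([ 2.11941215, -2.18063373,  0.17283652]), 'tvec': array([-0.30685269,  0.53664075,  0.86564416])}
```

View pics/side0.png

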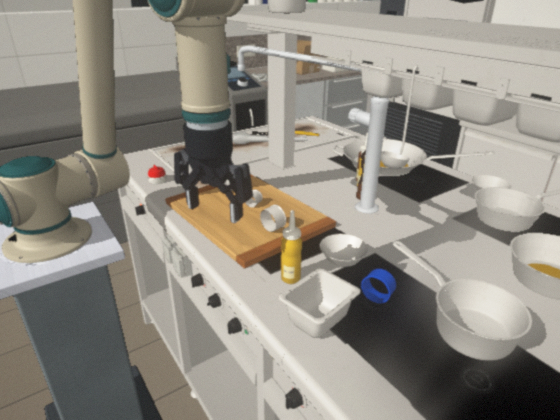

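View pics/top0.png

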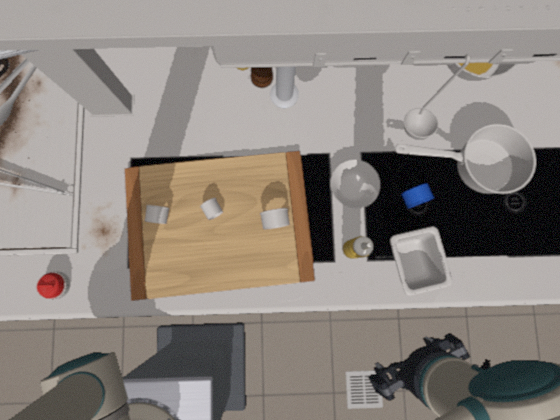

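The side view shows the white rings on the board, partly behind the gripper, and the blue look-alike at (378,287). The top view shows three white rings on the board at about (157,214), (211,208) and (275,218), with the last looking largest, and the blue one at (418,196).

```bash
cat > h.py <<'E'
import numpy as np,cv2
from rig import manip,eyes
def cam(n):
    c=eyes.calibration(n);R=cv2.Rodrigues(c["rvec"])[0];return c,R,-R.T@c["tvec"]
def ray(n,uv,z):
    c,R,o=cam(n);d=R.T@np.array([(uv[0]-c["cx"])/c["fx"],(uv[1]-c["cy"])/c["fy"],1]);return o+d*(z-o[2])/d[2]
def proj(n,p):
    c,R,o=cam(n);q=R@np.array(p)+c["tvec"];return np.array([c["fx"]*q[0]/q[2]+c["cx"],c["fy"]*q[1]/q[2]+c["cy"]])
E
python3 - <<'E'
from h import *
for n in("top","side"):print(cam(n)[2])
im=cv2.imread("pics/top0.png")
cv2.imwrite("pics/top0c.png",cv2.resize(im[145:305,120:320],None,fx=4,fy=3.75,interpolation=cv2.INTER_CUBIC))
im2=cv2.imread("pics/side0.png")
cv2.imwrite("pics/side0c.png",cv2.resize(im2[150:270,150:350],None,fx=4,fy=4,interpolation=cv2.INTER_CUBIC))
for uv in [(157,214),(211,208),(275,218)]:print(ray("top",uv,.045))
hsv=cv2.cvtColor(im,cv2.COLOR_BGR2HSV)
m=((hsv[...,1]<60)&(hsv[...,2]>110)).astype(np.uint8);mm=np.zeros_like(m);mm[180:270,142:292]=m[180:270,142:292]
n,l,st,ce=cv2.connectedComponentsWithStats(mm)
for i in range(1,n):
  if st[i,4]>40:
    c=cv2.findContours((l==i).astype(np.uint8),0,1)[0][0];print(st[i],ce[i],cv2.minAreaRect(c),cv2.boxPoints(cv2.minAreaRect(c)).round(1).tolist())
E
```

```text
[ 0.39410985 -0.30883746  0.93849802]
[-0.02492732 -1.10167819  0.60074456]
[ 0.5219044  -0.05000018  0.045     ]
[ 0.53225049 -0.17189107  0.045     ]
[ 0.50534229 -0.31639931  0.045     ]
[200 198  23  22 322] [211.0621118  208.45031056] ((210.9769287109375, 208.58462524414062), (19.101346969604492, 17.488893508911133), 60.2551155090332) [[198.60000610351562, 204.60000610351562], [213.8000030517578, 196.0], [223.3000030517578, 212.5], [208.10000610351562, 221.1999969482422]]
[145 205  24  19 383] [156.30287206 213.94778068] ((156.38417053222656, 214.04269409179688), (22.4176025390625, 17.448184967041016), 6.340191841125488) [[144.3000030517578, 221.5], [146.1999969482422, 204.10000610351562], [168.5, 206.60000610351562], [166.60000610351562, 224.0]]
[260 208  29  22 505] [274.52277228 218.12079208] ((274.62164306640625, 218.229736328125), (19.070281982421875, 27.454631805419922), 80.53767395019531) [[259.5, 211.10000610351562], [286.6000061035156, 206.60000610351562], [289.70001220703125, 225.39999389648438], [262.6000061035156, 229.89999389648438]]
```

View pics/top0c.png

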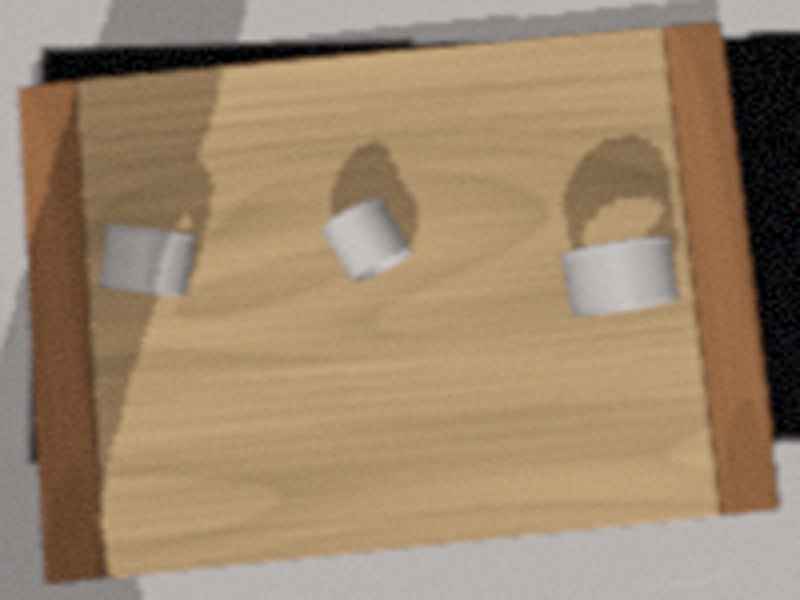

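View pics/side0c.png

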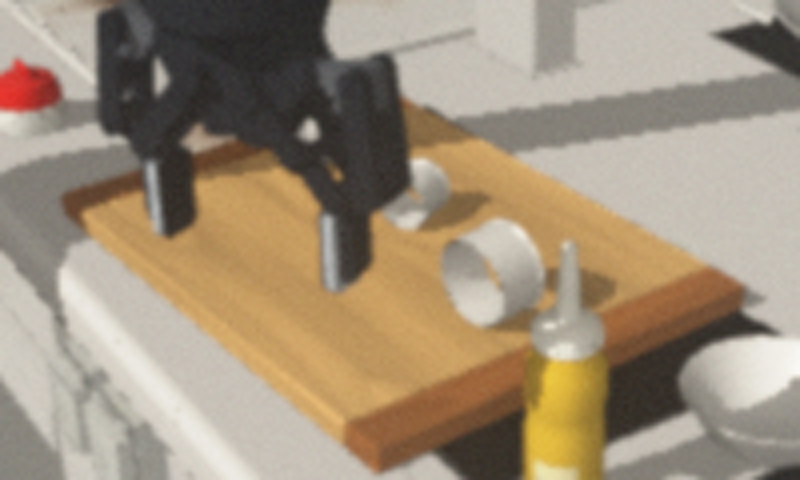

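```bash
python3 - <<'E'
from h import *
im=cv2.imread("pics/top0.png")
P=lambda u,v:(120+u/4-.4,145+v/3.75-.4)
z=.052
nl,nr,fl,fr=[ray("top",P(*p),z) for p in[(575,312),(677,298),(563,255),(668,240)]]
print(nl,nr,fl,fr)
print("diam",np.linalg.norm(nl-nr),np.linalg.norm(fl-fr),"len",np.linalg.norm(nl-fl),np.linalg.norm(nr-fr))
for a,b in((nl,fl),(nr,fr)):d=b-a;print("axis",np.degrees(np.arctan2(d[1],d[0])))
for a,b in((nl,nr),(fl,fr)):d=b-a;print("perp",np.degrees(np.arctan2(d[1],d[0]))+90)
print("nearc",(nl+nr)/2,"farc",(fl+fr)/2)
for n,p in dict(a=(25,88),b=(718,25),c=(777,508),d=(47,580)).items():print(n,ray("top",P(*p),.02))
# side: near rim contour ellipse check: bbox crop x443..512,y222..326
for uv in[(478,222),(490,326),(508,220)]:
  q=(150+uv[0]/4,150+uv[1]/4);print(q,ray("side",q,.084),ray("side",q,.02))
for x in((nl+nr)/2,(fl+fr)/2):
  print("pred side top/bottom",proj("side",[x[0],x[1],.084]),proj("side",[x[0],x[1],.02]))
# other rings diameters
E
```

```text
[ 0.48311582 -0.28965336  0.052     ] [ 0.48990393 -0.34699384  0.052     ] [ 0.51762908 -0.28373502  0.052     ] [ 0.52508762 -0.34309692  0.052     ]
diam 0.05774087567446252 0.05982863309281453 len 0.035017023955525584 0.03539884774509207
axis 9.730452928724667
axis 6.32027051877023
perp 6.751398622035964
perp 7.161420245896579
nearc [ 0.48650987 -0.3183236   0.052     ] farc [ 0.52135835 -0.31341597  0.052     ]
a [0.63710466 0.03224885 0.02      ]
b [ 0.66738025 -0.37872385  0.02      ]
c [ 0.36365514 -0.40099335  0.02      ]
d [0.3332902  0.01182395 0.02      ]
(269.5, 205.5) [ 0.50097244 -0.30265148  0.084     ] [ 0.56610634 -0.20369019  0.02      ]
(272.5, 231.5) [ 0.43617991 -0.41317879  0.084     ] [ 0.4932891  -0.32790656  0.02      ]
(277.0, 205.0) [ 0.51871677 -0.31133726  0.084     ] [ 0.58604834 -0.21345172  0.02      ]
pred side top/bottom [268.17134583 209.41171905] [268.33772465 230.66711878]
pred side top/bottom [278.28436976 205.04389612] [278.17059933 226.02702134]
```

The rings' widths are in the ratio 27.5 : 22.4 : 18 px, which fits 64 : 51 : 41 mm. The right-hand ring in the top view is therefore ring_large, with its near end at about (0.487, -0.318) and its axis at about +7°. I'll push along +x from the robot side with the fingers shut.

Request:
{"api": "servo_tool", "payload": {"hand": 0, "increments": [{"spin": 6},{"spin": 6},{"spin": 5.7},{"slide": [0,0,0]},{"slide": [0,0,0]}]}}

```text
$.increments[0]: bad value
```

Request:
{"api": "servo_tool", "payload": {"increments": [{"slide": [0.026,-0.0213,0]},{"slide": [0.026,-0.0213,0]},{"slide": [0.026,-0.0213,0]},{"slide": [0.026,-0.0213,0]},{"slide": [0.026,-0.0213,0]},{"slide": [0.026,-0.0213,0]},{"slide": [0.026,-0.0213,0]},{"slide": [0.026,-0.0213,0]}]}}

```text
$.increments[0]: bad value
```

Request:
{"api": "servo_tool", "payload": {"increments": [{"slide": [0,0,0.02]},{"slide": [0,0,0.03]},{"slide": [0,0,0.03]},{"slide": [0,0,0]},{"slide": [0,0,0]}]}}

```text
$.increments[0]: bad value
```

```bash
python3 - <<'E'
from h import *
from scipy.spatial.transform import Rotation as R
s=manip.get_state();q=s["ee_rot"];M=R.from_quat([*q[1:],q[0]]).as_matrix();p=s["position"]
print(s["clock"],p,s["width"],s["contact_force"],np.degrees(np.arctan2(M[1,0],M[0,0])),M[:,2])
d=np.array([.487,-.318,.072])-p;print("tool delta to near end",M.T@d)
for n in("top","side"):
    im=eyes.get_image(n);u=proj(n,[.48,-.32,.06]).astype(int);print(u)
    x0,y0=max(u[0]-70,0),max(u[1]-52,0)
    cv2.imwrite(f"pics/{n}1.png",cv2.resize(im[y0:y0+104,x0:x0+140],None,fx=5,fy=5,interpolation=cv2.INTER_CUBIC));print(x0,y0)
E
```

```text
0.1 [ 0.24207753 -0.52103243  0.23051018] 0.08526837966553627 [ 0.33024421  0.58624028 -0.36908661] 24.91459682455182 [-4.84728641e-04  1.63595118e-03 -9.99998544e-01]
tool delta to near end [ 0.30762045 -0.08069204  0.15872338]
[276 228]
206 176
[266 218]
196 166
```

Rows need both the slide and spin fields.

Request:
{"api": "servo_tool", "payload": {"hand": 0, "increments": [{"slide": [0,0,0],"spin": 6},{"slide": [0,0,0],"spin": 6},{"slide": [0,0,0],"spin": 5.7},{"slide": [0,0,0],"spin": 0},{"slide": [0,0,0],"spin": 0}]}}

```text
clock: 0.7
position: [0.2422, -0.5214, 0.2312]
ee_rot: [-0.0, 0.998, 0.064, -0.0]
contact_force: [0.2, -0.2, -0.6]
width: 0.0121
```

Request:
{"api": "servo_tool", "payload": {"increments": [{"slide": [0.026,-0.0213,0],"spin": 0},{"slide": [0.026,-0.0213,0],"spin": 0},{"slide": [0.026,-0.0213,0],"spin": 0},{"slide": [0.026,-0.0213,0],"spin": 0},{"slide": [0.026,-0.0213,0],"spin": 0},{"slide": [0.026,-0.0213,0],"spin": 0},{"slide": [0.026,-0.0213,0],"spin": 0},{"slide": [0.026,-0.0213,0],"spin": 0}]}}

```text
clock: 1.5
position: [0.428, -0.3253, 0.2314]
ee_rot: [0.0, 0.998, 0.064, 0.0]
contact_force: [0.4, -0.9, 0.5]
width: 0.0005
```

Request:
{"api": "servo_tool", "payload": {"increments": [{"slide": [0,0,0.02],"spin": 0},{"slide": [0,0,0.03],"spin": 0},{"slide": [0,0,0.03],"spin": 0},{"slide": [0,0,0],"spin": 0},{"slide": [0,0,0],"spin": 0}]}}

```text
clock: 2.0
position: [0.4272, -0.3265, 0.1515]
ee_rot: [-0.0, 0.998, 0.063, -0.0]
contact_force: [0.5, -0.3, 0.0]
width: -0.0001
```

```bash
cat > look.py <<'E'
import sys
from h import *
from scipy.spatial.transform import Rotation as R
k=sys.argv[1]
s=manip.get_state();q=s["ee_rot"];M=R.from_quat([*q[1:],q[0]]).as_matrix();p=s["position"]
print(s["clock"],p,s["width"],s["contact_force"],np.degrees(np.arctan2(M[1,0],M[0,0])),M[:,2])
d=np.array([.487,-.318,.072])-p;print("tool delta to near end",M.T@d)
t=[]
for n in("top","side"):
    im=eyes.get_image(n);cv2.imwrite(f"pics/{n}{k}f.png",im);u=proj(n,[.49,-.32,.05]).astype(int)
    x0,y0=max(u[0]-40,0),max(u[1]-50,0);print(n,x0,y0)
    t.append(cv2.resize(im[y0:y0+100,x0:x0+80],None,fx=5,fy=5,interpolation=cv2.INTER_CUBIC))
cv2.imwrite(f"pics/{k}.png",np.hstack(t))
E
python3 look.py 2
```

```text
2.0 [ 0.42722753 -0.32646118  0.15151861] -7.061529828965384e-05 [ 0.49012871 -0.29287495  0.04349309] 7.259405850475377 [-3.69075211e-04  3.09321272e-04 -9.99999884e-01]
tool delta to near end [ 0.06038852 -0.0008123   0.07949916]
top 236 174
side 229 170
```

View pics/2.png

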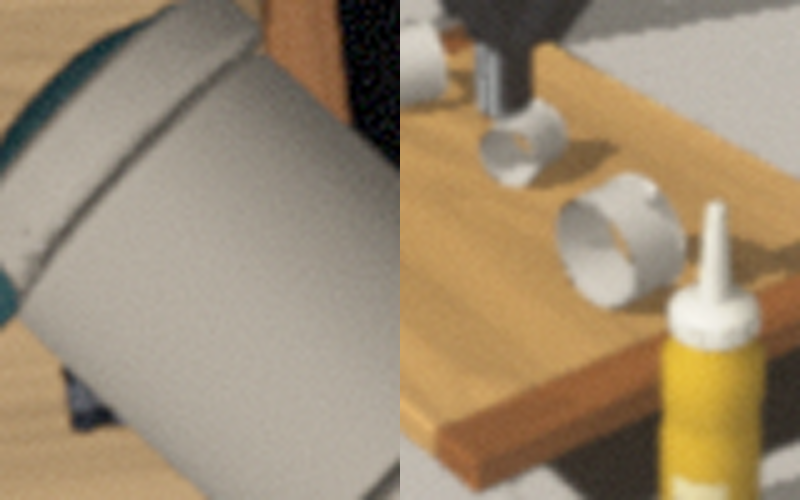

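The side view shows all three rings undisturbed. ring_large's near opening is centred at about full-frame pixel (268,219), and the shut fingers are above and behind it. The arm hides this area from the top camera.

```bash
python3 - <<'E'
from h import *
print(ray("side",(268.6,219.2),.052), proj("side",[.487,-.318,.052]), proj("side",[.4272,-.3265,.1515]))
E
```

```text
[ 0.4900607  -0.31456513  0.052     ] [268.34470333 220.08419215] [249.21327141 192.85615435]
```

Request:
{"api": "servo_tool", "payload": {"increments": [{"slide": [0,0,0.03],"spin": 0},{"slide": [0,0,0.03],"spin": 0},{"slide": [0,0,0.018],"spin": 0},{"slide": [0,0,0],"spin": 0},{"slide": [0,0,0],"spin": 0}]}}

```text
clock: 2.6
position: [0.428, -0.3274, 0.0747]
ee_rot: [0.001, 0.998, 0.063, 0.001]
contact_force: [0.4, -1.0, 0.4]
width: -0.0004
```

```bash
python3 look.py 3
```

```text
2.6 [ 0.42803452 -0.32736734  0.0747269 ] -0.0003504078253929595 [ 0.36470324 -0.99729116  0.41948097] 7.210808123682914 [ 0.00183003 -0.00185816 -0.9999966 ]
tool delta to near end [ 0.05967053 -0.00189773  0.0028174 ]
top 236 174
side 229 170
```

View pics/3.png

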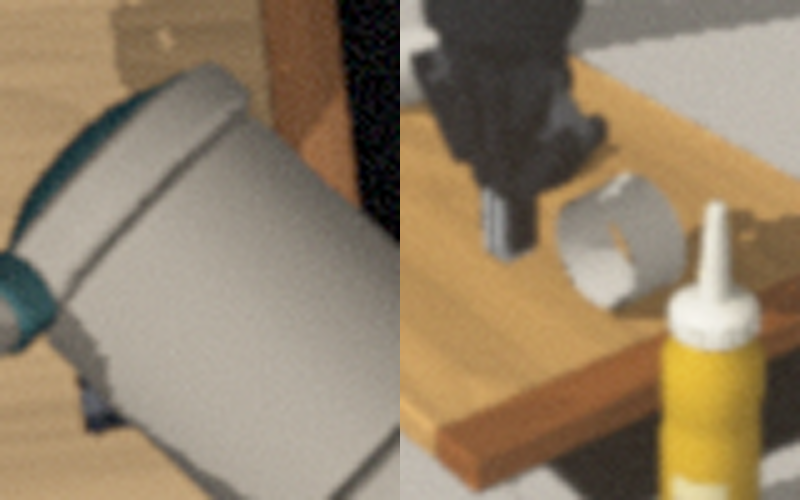

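Request:
{"api": "servo_tool", "payload": {"increments": [{"slide": [0.01,-0.002,0.001],"spin": 0},{"slide": [0.012,0,0],"spin": 0},{"slide": [0.012,0,0],"spin": 0},{"slide": [0.006,0,0],"spin": 0},{"slide": [0.004,0,0],"spin": 0},{"slide": [0.004,0,0],"spin": 0},{"slide": [0.004,0,0],"spin": 0},{"slide": [0.004,0,0],"spin": 0}]}}

```text
clock: 3.5
position: [0.4826, -0.3173, 0.0722]
ee_rot: [-0.0, 0.998, 0.063, -0.0]
contact_force: [0.2, -0.2, 0.2]
width: 0.0001
```

```bash
python3 look.py 4
```

```text
3.5 [ 0.48256218 -0.317311    0.07224165] 9.231680491214424e-05 [ 0.21396564 -0.16015204  0.19398605] 7.20515053482164 [-2.88318673e-04  3.80050372e-05 -9.99999958e-01]
tool delta to near end [0.00431643 0.00124018 0.00024034]
top 236 174
side 229 170
```

View pics/4.png

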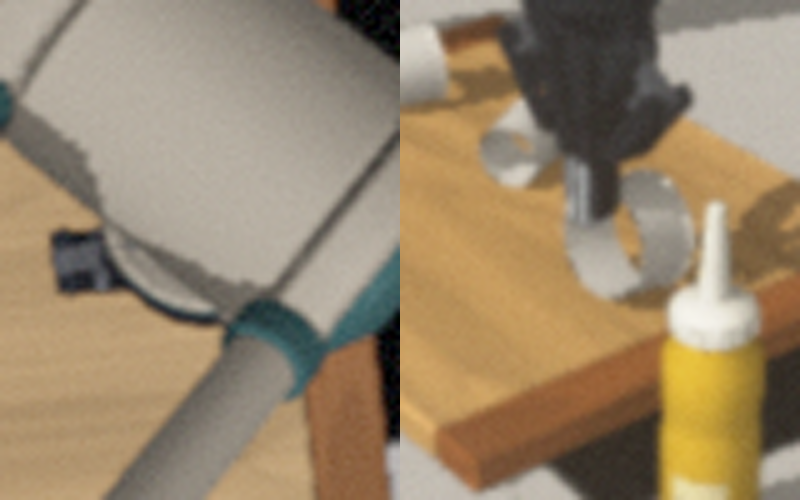

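The fingers touch the top of the near rim, and that end's lowest edge has risen from row 308 to 298 in the crop. It is tipping rather than sliding, so I'll continue.

Request:
{"api": "servo_tool", "payload": {"increments": [{"slide": [0.005,0,0],"spin": 0},{"slide": [0.005,0,0],"spin": 0},{"slide": [0.005,0,0],"spin": 0},{"slide": [0.005,0,0],"spin": 0}]}}

```text
clock: 4.0
position: [0.5028, -0.3149, 0.0723]
ee_rot: [0.0, 0.998, 0.063, 0.0]
contact_force: [-0.5, -0.1, 0.5]
width: -0.0003
```

```bash
python3 look.py 5
```

```text
4.0 [ 0.50280792 -0.31485623  0.07233569] -0.0002924166991473147 [-0.47709871 -0.11069422  0.45169482] 7.207957014290172 [ 1.59892163e-04 -1.31649195e-04 -9.99999979e-01]
tool delta to near end [-0.0160775   0.00113544  0.00033358]
top 236 174
side 229 170
```

View pics/5.png

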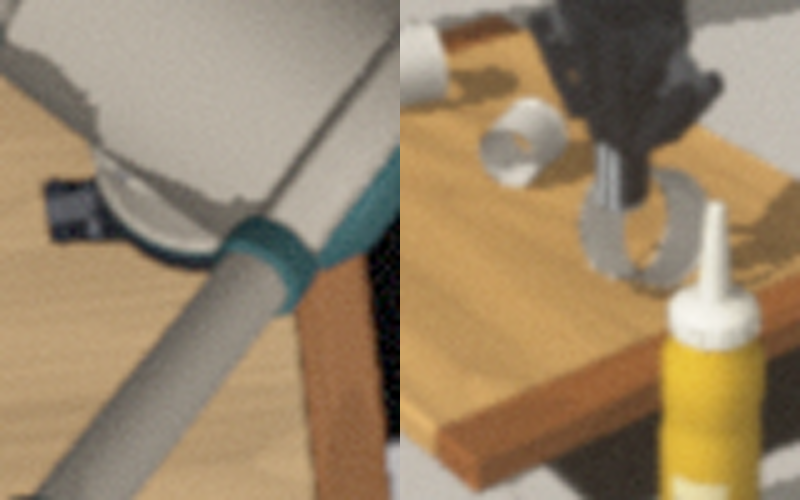

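The ring has tilted further. It has not slid, and there is no side slip.

Request:
{"api": "servo_tool", "payload": {"increments": [{"slide": [0.005,0,0],"spin": 0},{"slide": [0.005,0,0],"spin": 0},{"slide": [0.005,0,0],"spin": 0},{"slide": [0.005,0,0],"spin": 0},{"slide": [0,0,0],"spin": 0},{"slide": [0,0,0],"spin": 0}]}}

```text
clock: 4.7
position: [0.5222, -0.3123, 0.0722]
ee_rot: [0.0, 0.998, 0.063, -0.0]
contact_force: [-0.3, 0.1, -0.6]
width: -0.0001
```

```bash
python3 look.py 6
```

```text
4.7 [ 0.52221355 -0.31225023  0.07221487] -0.0001272969404434438 [-0.3199674   0.07024737 -0.57694739] 7.232379913701906 [-2.72963156e-04 -1.90911986e-05 -9.99999963e-01]
tool delta to near end [-0.03565719  0.00127085  0.00022459]
top 236 174
side 229 170
```

View pics/6.png

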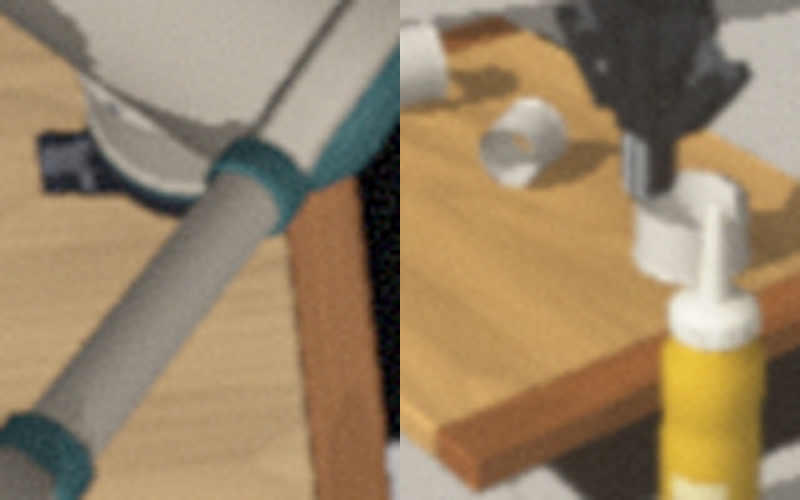

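The ring has fallen over and stands on its open end. I'll retreat up and back, then check from above.

Request:
{"api": "servo_tool", "payload": {"increments": [{"slide": [0,0,-0.02],"spin": 0},{"slide": [0,0,-0.04],"spin": 0},{"slide": [0,0,-0.04],"spin": 0},{"slide": [0,0,-0.04],"spin": 0},{"slide": [0,0,-0.02],"spin": 0},{"slide": [-0.026,0.0213,0],"spin": 0},{"slide": [-0.035,0.03,0],"spin": 0},{"slide": [-0.035,0.03,0],"spin": 0}]}}

```text
clock: 5.6
position: [0.4363, -0.4055, 0.2328]
ee_rot: [0.0, 0.998, 0.064, 0.0]
contact_force: [-0.0, -1.0, -0.2]
width: -0.0002
```

Request:
{"api": "servo_tool", "payload": {"increments": [{"slide": [-0.035,0.03,0],"spin": 0},{"slide": [-0.035,0.03,0],"spin": 0},{"slide": [-0.035,0.03,0],"spin": 0},{"slide": [-0.035,0.02,0],"spin": 0},{"slide": [-0.02,0.01,0],"spin": 0},{"slide": [0,0,0],"spin": 0},{"slide": [0,0,0],"spin": 0}]}}

```text
clock: 6.3
position: [0.2932, -0.544, 0.2322]
ee_rot: [-0.0, 0.998, 0.062, 0.0]
contact_force: [0.8, -0.5, 0.3]
width: -0.0001
```

```bash
python3 look.py 7; python3 - <<'E'
from h import *
t=cv2.imread("pics/top7f.png");s=cv2.imread("pics/side7f.png")
cv2.imwrite("pics/7b.png",np.hstack([cv2.resize(t[170:250,130:330],(400,160)),cv2.resize(s[150:270,200:350],(400,320))[:160]]) if 0 else cv2.resize(t[165:265,130:310],(800,444),interpolation=cv2.INTER_CUBIC))
hsv=cv2.cvtColor(t,cv2.COLOR_BGR2HSV)
m=((hsv[...,1]<60)&(hsv[...,2]>110)).astype(np.uint8);mm=np.zeros_like(m);mm[175:270,142:296]=m[175:270,142:296]
n,l,st,ce=cv2.connectedComponentsWithStats(mm)
for i in range(1,n):
  if st[i,4]>40:
    c=cv2.findContours((l==i).astype(np.uint8),0,1)[0][0];print(st[i],ce[i],cv2.minAreaRect(c)[1],ray("top",ce[i],.045))
E
```

```text
6.3 [ 0.29321423 -0.54395467  0.23218527] -9.759741438345711e-05 [ 0.81080122 -0.54528048  0.34141306] 7.131137331676268 [ 6.14916354e-04  8.67231580e-04 -9.99999435e-01]
tool delta to near end [ 0.2202219  -0.20002431  0.1605003 ]
top 236 174
side 229 170
[256 181  27  14 119] [269.28571429 185.53781513] (12.669869422912598, 26.179065704345703) [ 0.58062858 -0.30543932  0.045     ]
[256 196  28  15 112] [270.10714286 205.58928571] (13.345191955566406, 27.227256774902344) [ 0.53408112 -0.30608306  0.045     ]
[200 198  23  22 320] [211.05625 208.43125] (19.13433074951172, 17.483144760131836) [ 0.53125738 -0.17201376  0.045     ]
[145 205  25  19 383] [156.71279373 213.90600522] (22.35826301574707, 17.59069061279297) [ 0.522137   -0.04934986  0.045     ]
```

View pics/7b.png

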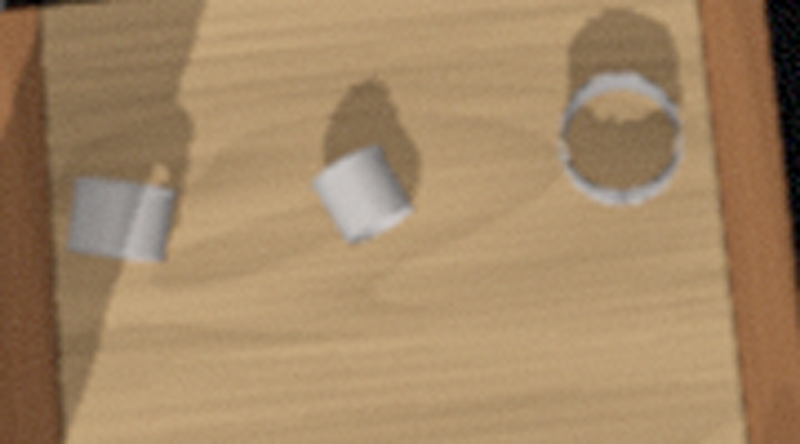

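View pics/7.png

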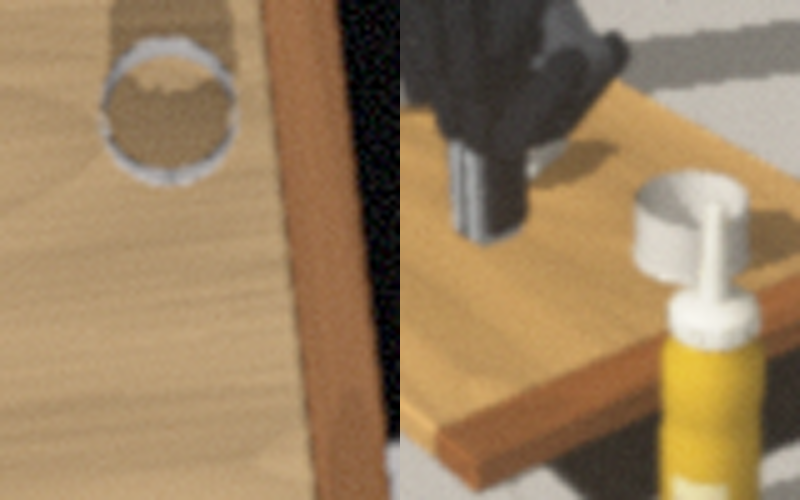

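From above, ring_large appears as a circle at about (269,196), sitting flat at roughly (0.556, -0.306). The two smaller rings are still at (211,208) and (157,214), and the arm is clear.

```bash
python3 -c "
from rig import manip
print(manip.sign_off())"
```

```text
the job is handed in; nothing more can be done
None
```

The widest ring (ring_large) now sits flat on the board on one open end, and I've handed the job in. I tipped it with shut fingers, pushing lightly along its axis near the top until it fell over by itself. It was never gripped or lifted.

- **Position:** its centre is at about (0.556, -0.306), roughly 52 mm from where it lay. Tipping alone accounts for about 50 mm, so it hardly slid.
- **Other rings:** in the top view, the medium and small rings are in the same places as at the start, to within half a pixel.
- **Forces and time:** the force readings were about 1 N or less, which is near the sensor noise. The job took about 6.4 s of the 32 s allowed, and the arm was clear of everything at the end.
- **Disagreements:** I measured the ring's diameter as 58–60 mm from above, against the 64 mm given. I identified it by comparing the three rings' widths instead. The two cameras also differed by about 3–5 mm on where its near end was. My first three move calls were refused for missing fields, and the arm did not move.

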